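# Travel check of the bottle viewer's mirror mount

## Task

Check the spring travel of the bottle viewer's mirror mount: with the fingertips, press down the blue pad on the corner of the tilting plate until the black needle stands on the red mark, and keep it there for about half a second without ever running it past the mark. Then ease the plate back up under the finger, not letting it snap back, until it is fully back at rest and the gripper is clear. Do not shift the red mark, and leave the bottles, cup, cork and tape where they stand.

Things in the scene. Friction and masses are not known exactly. Their poses are not given: they have to be found in the camera images.
- tilt_plate (a joint): tilt of the spring-backed aluminium plate (88 x 150 mm, 8 mm thick, carrying a round mirror) about a level axle 80 mm above the table; 0 = at rest, grows (rad) as the pad end is pressed down, hard stop at 0.36. The spring is preloaded and stiffens: on the pad about 4 N to start it moving and about 10 N at 0.25 rad. It returns fast to 0 if let go.
- pad_top (a point): centre of the top face of the round blue pad, 30 mm across and 10 mm tall, that stands on the plate's outer corner; beside it lies open plate or free air, and the black needle and white scale stand over 150 mm away at the plate's other end. The top face is level, 98 mm above the table at rest, 105 mm level distance from the axle, so 1 mm of press moves the needle tip about 1.7 mm.
- needle_tip (a point): centre of the 12 mm black disc at the tip of the black needle, 180 mm from the axle, fixed to the plate. At rest it leans 45 degrees up and away from the pad; pressing the pad swings it upward and towards the pad, in front of the white arc scale.
- red_mark (a point): centre of the red mark, a 20 mm wide red clip across the white arc scale, in the needle's plane at the needle tip's radius (180 mm from the axle). The needle is on the mark when needle_tip is within 10 mm of this point. The point's y axis points along the arc in the direction the needle moves when the pad is pressed. The mark stands 22 to 45 mm along the arc from the needle's rest position.
- bottle_a: loose swing-top sample bottle, 56 mm across, 175 mm tall, a bystander to leave alone; origin at the centre of its underside.
- bottle_b: loose swing-top sample bottle, 56 mm across, 175 mm tall, a bystander to leave alone; origin at the centre of its underside.
- bottle_c: loose swing-top sample bottle, 56 mm across, 175 mm tall, a bystander to leave alone; origin at the centre of its underside.
- bottle_d: loose swing-top sample bottle, 56 mm across, 175 mm tall, a bystander to leave alone; origin at the centre of its underside.
- glass_cup: loose small green-glass tasting cup, 60 mm across, 75 mm tall, a bystander to leave alone; origin at the centre of its underside.
- tape_roll: loose roll of yellow tape lying flat, 84 mm across, 24 mm tall, a bystander to leave alone; origin at the centre of its underside.
- cork: loose bottle cork standing upright, 28 mm across, 30 mm tall, a bystander to leave alone; origin at the centre of its underside.

How it is judged:
By the outcome, as a careful person would: the job done as asked, in the order asked, and still so for the second after the job is handed in, with the robot touching nothing.
It also fails if it takes over 38 s, if anything falls off the work surface, if the arm or the gripper's body presses on something with over 40 N, if the wrist force passes 120 N, or if a joint passes its speed limit or range.

## Robot

A 7-joint arm with a two-finger parallel gripper is mounted at the origin on the work surface. World frame = base frame: x ahead of the robot, y to its left, z up, the work surface at z = 0. Lengths are in mm, angles in rad, forces in N, time in s.
With the tool pointing down it reaches from about 400 to 900 mm from the base axis. Payload 5.6 kg.
Tool frame: the origin (TCP) lies midway between the tips of the shut fingers; the grasp point (between the pads) lies 19 mm behind it; z points along the fingers, y is the line along which they close (so a half turn about z gives the same grasp; the last joint's range is limited). The gripper opens to 92 mm and grips with 3 to 60 N. Pads are 20 mm wide; open, the fingers measure 128 mm over their backs; the gripper's body (75 mm by 189 mm) begins 69 mm behind the grasp point.
Start: joints at [1.296, 0.468, -0.012, 1.603, 0.006, 1.071, -0.056], TCP at [149.281, -632.633, 214.592] pointing down, gripper open.
Joint ranges: [-2.53, 2.53], [-0.31, 2.02], [-1.57, 1.55], [0.28, 2.44], [-1.29, 4.43], [0.15, 1.84], [-2.92, 2.92]. Speed limits (rad/s): [2.57, 2.57, 3.14, 3.14, 3.14, 3.14, 3.14].

## Interface

Orientations are given as a rotation vector (axis times angle).
In Python, from cell import robot, grip, kin, viewer gives the robot as it stands. Calls block until the motion is done:
- robot.movep(position, orientation): joint-space move of the TCP to a pose.
- robot.servo_line(position, feed=150, rotation=None): straight line of the TCP; rotation=None keeps the orientation; feed is the mean speed in mm/s.
- robot.goto_joints(angles): joint-space move.
- grip(opening, newtons=None): opening from 0.0 (shut) to 1.0 (fully open); newtons is the grip in N (None keeps the last); returns when the fingers have stopped.
- robot.hold(seconds).
- kin.ik(position, orientation): joint angles nearest the present ones, or None.
- robot.observe(): the state.
- viewer.read_camera(name): name is "scene" or "top"; returns the picture (384x512x3 uint8, red, green, blue); there is no depth.
- viewer.camera_info(name): a dict with "camera_matrix" (3x3 intrinsics, pixels), "k1" (the pictures are not rectified: a ray, as slopes to the right and down, at radius r is drawn at 1 + k1 r^2 times it, then the intrinsics apply), "R" (3x3) and "t" (3): a world point X has camera coordinates R X + t. Camera axes: x right, y down, z forward; pixel columns grow to the right and rows downward; lengths in mm; the calibration is good to about 2 mm. A picture is of the moment at which its call begins. camera_info takes no time and is no camera call.
A pose or a line that the arm cannot do raises robot.IKError and nothing moves.
- robot.job_done(): hands the job in; it is judged then, once.
Trained networks look in the newest picture that a camera, given by its name, has taken for a name from the list of things; names that differ only in an ending like _2 or _b are one class to them, and where a whole thing is asked for, a point or a joint stands for the part that bears it (a point fixed in the world has none). Each returns a list of dicts, best first, with "confidence" (0 to 1); they miss things now and then, are a little off and sometimes report something else, mostly with a low value. They report only what shows in the picture. A call takes as long as a camera call.
- viewer.silhouettes(name, camera): "mask" (384x512 bool, what is visible of it).
- viewer.pinpoint(name, camera): "at" ([x, y, z] in mm, in the coordinates of the camera as it stood for that picture, good to about 4 mm: a listed point, or the origin of a listed thing).
The state is a dict: "t": time; "joints": joint angles; "joint_velocities": joint speeds; "joint_torque": joint torques, N m; "tcp_pos": TCP position; "tcp_rot": TCP orientation; "contact_force": force on the tool from outside, world axes, zero at the start; "wrist_torque": the same for the moment, N m; "grip_width": opening from 0.0 (shut) to 1.0 (fully open); "grip_force": force on a finger pad.
Only numpy, scipy, OpenCV 4.12 (cv2) and the standard library are available. Lean on these libraries where they do the work, as an engineer would, in place of code of your own. Each camera call takes 0.05 s, during which the arm holds its last target. There are 200 camera calls.

## Working session

There is one attempt and no reset: what is moved stays moved. The work goes in short steps, each a Python script; the robot and the scene stay as the last script left them, time stands still between calls to the robot, and variables do not carry over. Pictures are saved under pics/ and viewed, at most 10 in all, crops included, and the job is handed in when it is done.

```bash
ls; mkdir -p pics
cat > h.py <<'E'
import numpy as np, cv2
from cell import robot, grip, kin, viewer
def world(p,cam):
    c=viewer.camera_info(cam); return np.array(c["R"]).T@(np.array(p)-np.array(c["t"]))
def pix(X,cam):
    c=viewer.camera_info(cam); q=np.array(c["R"])@np.array(X)+np.array(c["t"]); s=q[:2]/q[2]
    s=s*(1+c["k1"]*(s@s)); return (np.array(c["camera_matrix"])@[*s,1])[:2]
def find(n,cam,k=1):
    return [(world(d["at"],cam),d["confidence"]) for d in viewer.pinpoint(n,cam)[:k]]
E
python3 - <<'E'
from h import *
np.set_printoptions(precision=1,suppress=True)
ims=[]
for c in("scene","top"):
    im=viewer.read_camera(c); cv2.imwrite(f"pics/{c}0.png",im[:,:,::-1]); 
    for n in("pad_top","needle_tip","red_mark","bottle_a","glass_cup","cork","tape_roll"):
        for p,cf in find(n,c,4 if n=="bottle_a" else 2): print(c,n,p,pix(p,c),round(cf,2))
print(robot.observe())
E
```

```text
pics
scene pad_top [595.2 147.1  99.3] [293.  191.4] 0.68
scene needle_tip [616.7 -93.7 207.6] [230.1 187.2] 0.95
scene red_mark [627.4 -80.  229. ] [235.8 181.4] 0.56
scene bottle_a [499.8 439.2   0.5] [340.3 179.8] 0.84
scene bottle_a [628.8 467.3   2.2] [368.4 193.2] 0.74
scene bottle_a [ 579.6 -433.5   -0.5] [125.  272.1] 0.72
scene bottle_a [ 468.3 -442.3   -4. ] [112.6 252.2] 0.61
scene glass_cup [618.7 261.9   1.7] [322.6 208.5] 0.75
scene tape_roll [700.4 -27.4  -3.9] [264.  250.9] 0.81
top pad_top [588.6 147.   97.3] [216.3 192.5] 0.76
top red_mark [ 583.3 -433.2    0.3] [377.  193.9] 0.68
top red_mark [623.8 -76.3 230.3] [284.4 175.7] 0.54
top bottle_a [ 472.6 -445.3   -2.6] [381.4 224. ] 0.9
top bottle_a [ 586.3 -433.7   -1.1] [376.9 193.1] 0.8
top bottle_a [623.1 466.1  -2.4] [133.7 187.1] 0.7
top bottle_a [495.3 437.3   3. ] [140.3 221.5] 0.67
top glass_cup [613.1 266.3   1.8] [187.  188.8] 0.49
top cork [478.3  97.6   0.7] [233.1 224.9] 0.51
top tape_roll [701.1 -22.8   3. ] [265.1 163.9] 0.45
{'t': 0.8, 'joints': array([ 1.3,  0.5, -0. ,  1.6,  0. ,  1.1, -0.1]), 'joint_velocities': array([-0.,  0.,  0.,  0.,  0., -0., -0.]), 'joint_torque': array([ -0. , -52. ,  -0. , -24.4,  -0.1,   0. ,   0. ]), 'tcp_pos': array([ 149.3, -632.7,  214.6]), 'tcp_rot': array([ 3.1,  0.4, -0. ]), 'contact_force': array([ 0.1, -0.1, -0.3]), 'wrist_torque': array([ 0., -0.,  0.]), 'grip_force': 0.0, 'grip_width': 1.0005040331088404}
```

Run:
```python
import cv2
for c,(x,y) in(("scene",(190,140)),("top",(190,140))):
    im=cv2.imread(f"pics/{c}0.png")
    crop=cv2.resize(im[y:y+120,x:x+160],(800,600),interpolation=cv2.INTER_CUBIC)
    cv2.imwrite(f"pics/{c}0c.png",crop)
```

```text
(no output)
```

View pics/scene0.png

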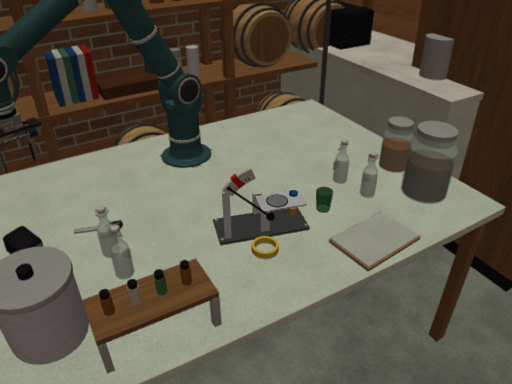

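View pics/scene0c.png

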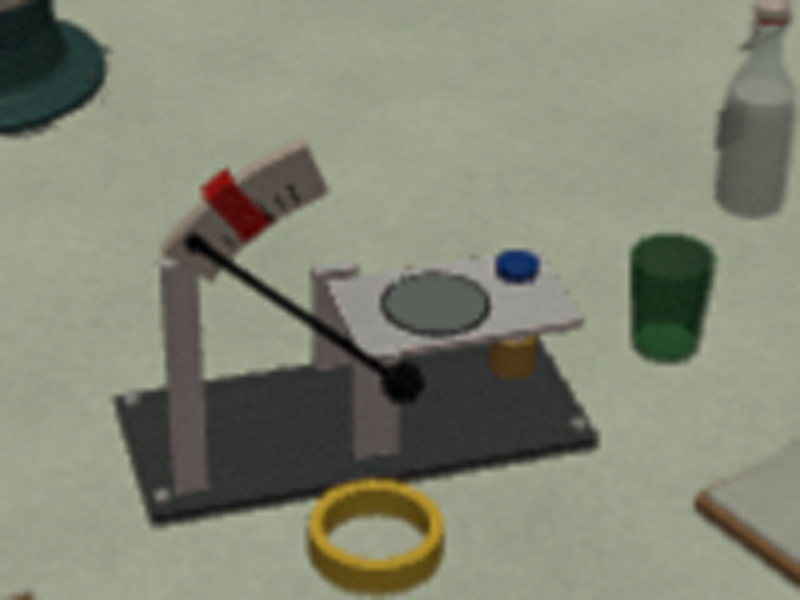

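View pics/top0c.png

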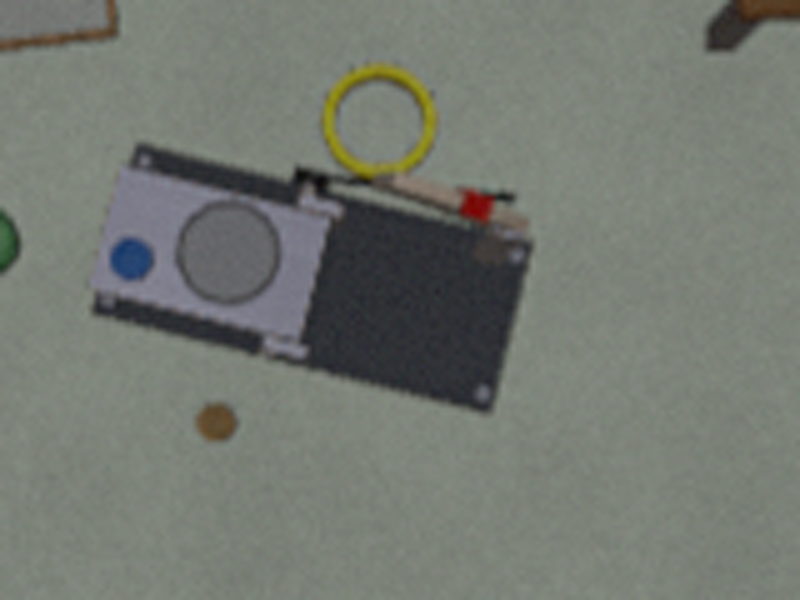

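The scene view shows the needle tip at about (229,188), the red clip at about (237,181) and the blue pad at about (293,193). In the top view the pad is at about (216,192), the clip at about (285,181). The cup stands beyond the pad and the tape lies beside the base. I'll fit the geometry next.

```bash
cat >> h.py <<'E'
def red(im,box):
    x0,y0,x1,y1=box; a=im[y0:y1,x0:x1].astype(int); m=(a[...,0]>1.8*a[...,1])&(a[...,0]>1.8*a[...,2])&(a[...,0]>80)
    v,u=np.nonzero(m); return np.array([u.mean()+x0,v.mean()+y0]),len(u)
E
python3 - <<'E'
from h import *
from scipy.optimize import least_squares
np.set_printoptions(precision=2,suppress=True)
S={}
for _ in range(4):
  for c in("scene","top"):
    im=viewer.read_camera(c)
    for n in("pad_top","needle_tip","red_mark"):
      for p,cf in find(n,c,2):
        if abs(p[1])<200 and cf>.4: S.setdefault((n,c),[]).append(p)
    box=(222,165,255,200) if c=="scene" else (270,165,300,190)
    S[c]=red(im,box)
for k in S:
  if isinstance(k,tuple): S[k]=np.array(S[k]); print(k,len(S[k]),S[k].mean(0),S[k].std(0))
  else: print(k,S[k])
pad=np.mean([S[k].mean(0) for k in S if k[0]=="pad_top"],0); tip=np.mean([S[k].mean(0) for k in S if k[0]=="needle_tip"],0)
mk=np.mean([S[k].mean(0) for k in S if k[0]=="red_mark"],0)
def P(x,r,a): d=np.array([np.sin(x[2]),np.cos(x[2]),0]); return np.array([x[0],x[1],80])+r*(-np.cos(a)*d+np.sin(a)*np.array([0,0,1]))
def f(x):
    d=np.array([np.sin(x[2]),np.cos(x[2])]); m=P(x,180,np.pi/4+x[3])
    r=[*(P(x,180,np.pi/4)-tip)/3, (np.dot(pad[:2]-x[:2],d)-105)/3, *(m-mk)/4,(x[2]-.218)/.03]
    for c in("scene","top"): r+=list((pix(m,c)-S[c][0])/1)
    return np.array(r)
s=least_squares(f,[640,30,.218,.2]); x=s.x
print("fit",x,"arc",x[3]*180,"\nres",s.fun)
for c in("scene","top"): print(c,"tip",pix(P(x,180,np.pi/4),c),[pix(P(x,180,np.pi/4+a/180),c) for a in(20,25,30,35,40,45)])
print(pad)
E
```

```text
('pad_top', 'scene') 4 [594.45 150.41  97.16] [0.35 1.15 2.17]
('needle_tip', 'scene') 4 [615.59 -95.18 208.26] [2.2  1.65 1.26]
('red_mark', 'scene') 4 [626.94 -76.88 227.96] [2.58 1.2  1.41]
scene (array([236.17, 180.61]), 71)
('pad_top', 'top') 4 [592.16 149.5   96.3 ] [1.65 0.92 1.83]
('red_mark', 'top') 3 [621.8  -75.07 230.21] [0.85 0.5  0.13]
top (array([284.94, 180.84]), 32)
fit [641.2   29.57   0.22   0.14] arc 25.812459729231993 
res [-0.92  0.22 -0.33  0.56 -1.8   0.12 -1.23  0.23 -0.62  0.14 -0.9  -2.69]
scene tip [229.28 186.71] [array([234.06, 182.03]), array([235.34, 180.92]), array([236.64, 179.84]), array([237.98, 178.78]), array([239.34, 177.76]), array([240.74, 176.76])]
top tip [289.79 180.17] [array([285.42, 178.62]), array([284.23, 178.22]), array([283.01, 177.82]), array([281.75, 177.42]), array([280.46, 177.01]), array([279.14, 176.61])]
[593.3  149.95  96.73]
```

Run:
```python
from h import *
from scipy.optimize import least_squares
np.set_printoptions(precision=2,suppress=True)
def dark(im,box):
    x0,y0,x1,y1=box; g=im[y0:y1,x0:x1].max(2).astype(float); print(g.astype(int)); 
T={};S={}
for c,bt,br in(("scene",(224,183,236,194),(222,165,255,200)),("top",(284,175,297,184),(270,165,300,190))):
    im=viewer.read_camera(c); S[c]=red(im,br)[0]; dark(im,bt)
    print(np.linalg.inv(np.eye(3))[0,0], -np.array(viewer.camera_info(c)["R"]).T@viewer.camera_info(c)["t"])
```

```text
[[157 159 147 139 133 111  91  86  87  86  85  80]
 [156 146 137 132 115  94  86  86  87  87  85  86]
 [146 137 132 114  89  84  87  87  88  86  88  85]
 [138 132 113  88  58  65  85  90  88  87  87  87]
 [129 112  87  46  17  21  53  82  88  86  72  69]
 [109  91  71  26   8   5  19  52  84  89  86  57]
 [ 91  86  84  36  12   5   6  19  53  82  88  85]
 [ 87  86  89  72  45  38  26   8  13  43  81  85]
 [ 96  89  90  85  89  85  70  45  16   8  27  66]
 [131 107  88  88  89  89  88  87  57  25  10  18]
 [100  90  84  88  86  90  88  90  86  70  57  32]]
1.0 [1575.4  -556.99  897.36]
[[136 136 133 131 135 131 131 135 134 133 134 136 138]
 [135 135 135 137 138 135 132 135 134 134 138 137 139]
 [124 123 122 128 143 135 123 134 136 132 132 134 136]
 [122 116  94  87  98  91  81  97 101 121 134 134 135]
 [122 118 106  94  84  41  32  40  61 112 136 133 133]
 [121 119 125 118 117 101  99  80  93 125 137 131 131]
 [122 120 121 123 120 122 123 111 121 136 136 136 135]
 [120 121 121 124 121 121 120 116 118 125 130 134 136]
 [ 93 105 117 120 115 120 119 119 115 116 117 120 130]]
1.0 [ 468.53    4.79 1335.28]
```

```bash
cat >> h.py <<'E'
def P(x,r,a,o=0):
    d=np.array([np.sin(x[2]),np.cos(x[2]),0]); n=np.array([np.cos(x[2]),-np.sin(x[2]),0])
    return np.array([x[0],x[1],80])+r*(-np.cos(a)*d+np.sin(a)*np.array([0,0,1]))+o*n
E
python3 - <<'E'
from h import *
from scipy.optimize import least_squares
np.set_printoptions(precision=2,suppress=True)
T=dict(scene=(228.5,188.2),top=(290.6,178.9)); S=dict(scene=(236.17,180.61),top=(284.94,180.84))
pad=np.array([593.3,149.95])
tip=np.array([615.6,-95.2,208.3]); mk=np.array([624.4,-76,229])
def f(x):
    d=np.array([np.sin(x[2]),np.cos(x[2])]); a=np.pi/4+x[3]
    r=[*(P(x,180,np.pi/4)-tip)/3,(np.dot(pad-x[:2],d)-105)/2,*(P(x,180,a)-mk)/4,(x[2]-.218)/.03,x[4]/10]
    for c in T: r+=[*(pix(P(x,180,np.pi/4),c)-T[c])/.5,*(pix(P(x,180,a,x[4]),c)-S[c])/.5]
    return np.array(r)
s=least_squares(f,[640,30,.218,.2,-5]); x=s.x
print("fit",x,"arc",x[3]*180,"sd",180*np.sqrt(np.linalg.inv(s.jac.T@s.jac)[3,3]),"\nres",s.fun)
np.save("fit.npy",x)
print([pix(P(x,180,np.pi/4+a/180),"scene") for a in(0,25,30,35,40)])
E
```

```text
fit [648.15  26.33   0.25   0.14 -10.02] arc 26.07641356766484 sd 1.4222402783490484 
res [ 0.44 -0.62 -0.34  0.69 -0.66 -0.49 -1.17  0.99 -1.    1.29 -1.17 -2.88
 -1.43 -0.04 -0.1  -1.73 -2.08]
[array([229.15, 187.62]), array([235.26, 181.89]), array([236.57, 180.82]), array([237.92, 179.77]), array([239.3 , 178.76])]
```

```bash
cat >> h.py <<'E'
from scipy.spatial.transform import Rotation as Ro
def rv(sg=1,phi=.23):
    y=sg*np.array([np.cos(phi),-np.sin(phi),0]); z=np.array([0,0,-1.]); return Ro.from_matrix(np.c_[np.cross(y,z),y,z]).as_rotvec()
PAD=np.array([593.3,150.])
E
python3 - <<'E'
from h import *
np.set_printoptions(precision=2,suppress=True)
for sg in(1,-1): print(sg,kin.ik([*PAD,400],rv(sg)),kin.ik([*PAD,85],rv(sg)))
grip(0.0,20)
p=robot.observe()["tcp_pos"]; robot.servo_line([p[0],p[1],400],feed=250)
js=[(np.abs(q-robot.observe()["joints"]).max(),sg) for sg in(1,-1) if (q:=kin.ik([*PAD,400],rv(sg))) is not None]
sg=min(js)[1]; robot.movep([*PAD,400],rv(sg)); robot.servo_line([*PAD,150],feed=200); robot.servo_line([*PAD,104],feed=60)
robot.hold(.2); o=robot.observe(); print(sg,o["t"],o["tcp_pos"],o["contact_force"])
im=viewer.read_camera("scene"); cv2.imwrite("pics/s1.png",cv2.resize(im[130:250,200:360],(800,600),interpolation=cv2.INTER_CUBIC)[:,:,::-1])
im=viewer.read_camera("top"); cv2.imwrite("pics/t1.png",cv2.resize(im[130:250,180:340],(800,600),interpolation=cv2.INTER_CUBIC)[:,:,::-1])
E
```

```text
1 [ 0.42  0.48 -1.07  1.4   0.42  1.5  -0.86] [ 0.32  0.77 -0.89  1.75  0.71  0.98 -1.08]
-1 [ 0.51  0.61 -1.32  1.4   0.59  1.57  2.16] [ 0.52  1.08 -1.33  1.74  1.1   1.28  1.81]
1 10.4083 [593.53 150.05 104.4 ] [-0.2  -0.95 -0.18]
```

View pics/s1.png

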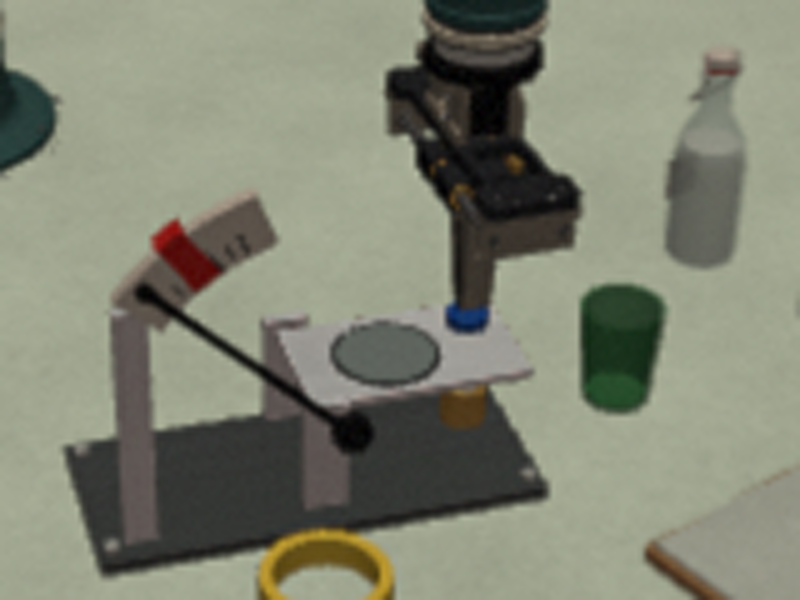

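The shut fingers stand directly over the blue pad at crop (468,318), with the cup clear. Now I'll press part-way, logging force and the needle.

```bash
cat >> h.py <<'E'
def ntip(im,arc0):
    """arc (mm) from the dark disc in the scene picture: disc centroid projected on the rest->arc curve"""
    a=im[172:194,222:246].astype(int); m=(a.max(2)<60).astype(np.uint8)
    k=cv2.filter2D(m.astype(np.float32),-1,cv2.getStructuringElement(cv2.MORPH_ELLIPSE,(5,5)).astype(np.float32))
    v,u=np.nonzero(k>=k.max()-1); return u.mean()+222,v.mean()+172,k.max()
E
python3 - <<'E'
from h import *
np.set_printoptions(precision=2,suppress=True)
print("rest",ntip(viewer.read_camera("scene"),0))
for z in(101,99,97,94,91,88):
    robot.servo_line([*PAD,z],feed=15)
    o=robot.observe(); im=viewer.read_camera("scene"); print(z,o["t"],o["tcp_pos"],o["contact_force"],np.round(ntip(im,0),2),[(p.round(1),round(c,2)) for p,c in find("needle_tip","scene")])
cv2.imwrite("pics/s2.png",cv2.resize(im[150:210,210:290],(800,600),interpolation=cv2.INTER_CUBIC)[:,:,::-1])
E
```

```text
rest (np.float64(229.33333333333334), np.float64(188.66666666666666), np.float32(15.0))
101 10.9083 [593.16 149.99 100.8 ] [-0.09  0.78  0.42] [229.33 188.67  15.  ] [(array([616.3, -96.7, 209.4]), 0.8)]
99 11.2917 [593.21 149.98  98.86] [ 0.03  0.27 -0.31] [229.33 188.67  15.  ] [(array([617. , -94.3, 205.6]), 0.57)]
97 11.675 [593.51 150.28  97.46] [-0.05  0.    4.28] [229.5 188.   16. ] [(array([618.1, -92.2, 208.7]), 0.93)]
94 12.125 [593.65 150.69  94.44] [0.04 1.37 5.14] [231. 187.  16.] [(array([617.3, -88.3, 214.8]), 0.75)]
91 12.575 [593.74 151.03  91.63] [-0.05  0.8   5.83] [232.  185.5  15. ] [(array([616.7, -88. , 216.4]), 0.55)]
88 13.025 [593.83 151.29  88.83] [-0.11  0.9   6.76] [233.33 184.67  16.  ] []
```

View pics/s2.png

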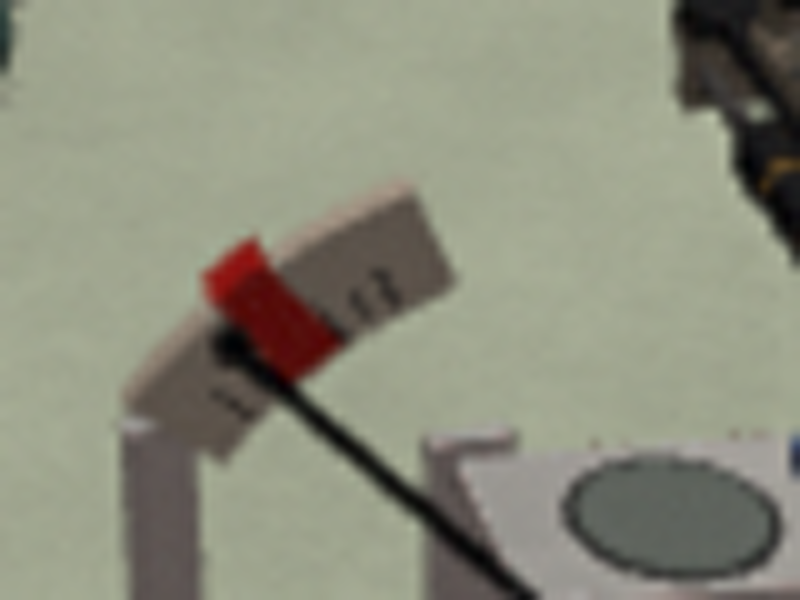

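Run:
```python
from h import *
from scipy.optimize import least_squares,fsolve
np.set_printoptions(precision=2,suppress=True)
x=np.load("fit.npy")
sh={"scene":np.array([228.6,188.3])-pix(P(x,180,np.pi/4),"scene")}
for phi in(.21,.25):
  y=x.copy(); y[2]=phi
  # keep tip fixed while changing yaw
  y[:2]+=(P(x,180,np.pi/4)-P(y,180,np.pi/4))[:2]
  def inv(uv,o): return fsolve(lambda q:pix(P(y,q[0],q[1],o),"scene")+sh["scene"]-uv,[175,.9])
  for o in(0,-4,-8):
    r=[inv(np.array(c)/10+[209.5+.0,149.5],o) for c in((225,312),(262,265),(290,385),(340,340))]
    print(phi,o,"mark arc",[(round(a,0),round((b-np.pi/4)*180,1)) for a,b in r],"mean",round(np.mean([(b-np.pi/4)*180 for a,b in r]),1))
  print("tip now",[inv(np.array(c),0)*[1,180]-[0,np.pi/4*180] for c in((232.5,183.8),(233.3,184.7))])
```

```text
0.21 0 mark arc [(np.float64(191.0), np.float64(23.5)), (np.float64(195.0), np.float64(39.6)), (np.float64(156.0), np.float64(20.2)), (np.float64(158.0), np.float64(43.1))] mean 31.6
0.21 -4 mark arc [(np.float64(188.0), np.float64(22.7)), (np.float64(193.0), np.float64(39.2)), (np.float64(153.0), np.float64(19.2)), (np.float64(155.0), np.float64(42.7))] mean 31.0
0.21 -8 mark arc [(np.float64(185.0), np.float64(22.0)), (np.float64(190.0), np.float64(38.7)), (np.float64(151.0), np.float64(18.2)), (np.float64(152.0), np.float64(42.2))] mean 30.3
tip now [array([181.46,  17.79]), array([177.25,  17.29])]
0.25 0 mark arc [(np.float64(191.0), np.float64(23.6)), (np.float64(196.0), np.float64(39.7)), (np.float64(157.0), np.float64(20.5)), (np.float64(159.0), np.float64(43.4))] mean 31.8
0.25 -4 mark arc [(np.float64(188.0), np.float64(22.7)), (np.float64(193.0), np.float64(39.2)), (np.float64(154.0), np.float64(19.4)), (np.float64(156.0), np.float64(42.8))] mean 31.0
0.25 -8 mark arc [(np.float64(186.0), np.float64(21.8)), (np.float64(191.0), np.float64(38.6)), (np.float64(152.0), np.float64(18.3)), (np.float64(153.0), np.float64(42.1))] mean 30.2
tip now [array([181.78,  17.9 ]), array([177.63,  17.43])]
```

The needle tip is at crop (230,343), about 17 mm along the arc, still short of the clip, whose centre I put at about 31 mm. I'll press further.

Run:
```python
from h import *
np.set_printoptions(precision=2,suppress=True)
for z in(84.5,81.5):
    robot.servo_line([*PAD,z],feed=12)
    o=robot.observe(); im=viewer.read_camera("scene"); print(z,o["t"],o["tcp_pos"],o["contact_force"],np.round(ntip(im,0),2),[(p.round(1),round(c,2)) for p,c in find("needle_tip","scene")])
robot.hold(.25); im=viewer.read_camera("scene"); print(robot.observe()["tcp_pos"])
cv2.imwrite("pics/s3.png",cv2.resize(im[150:210,210:290],(800,600),interpolation=cv2.INTER_CUBIC)[:,:,::-1])
```

```text
84.5 13.5667 [593.9  151.47  85.53] [-0.48  1.46  7.67] [235.  183.5  15. ] [(array([623. , -79. , 222.8]), 0.79)]
81.5 14.0667 [593.93 151.58  82.64] [0.2  1.98 9.58] [236. 182.  15.] [(array([620.9, -76.7, 225.6]), 0.55)]
[593.92 151.61  82.69]
```

View pics/s3.png

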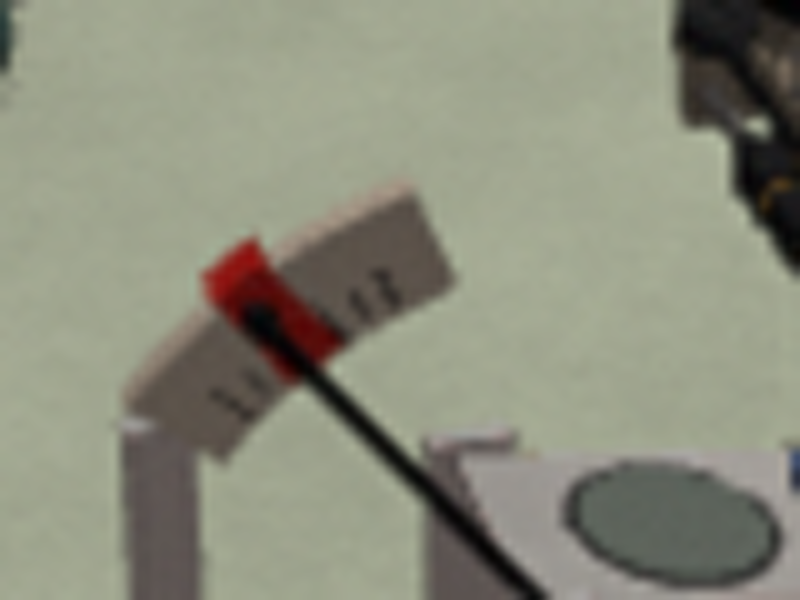

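The needle disc sits on the red clip at crop (258,318), a few mm short of its centre. I'll nudge it slightly, hold, then ease back slowly.

Run:
```python
from h import *
np.set_printoptions(precision=2,suppress=True)
robot.servo_line([*PAD,80.8],feed=8); robot.hold(.7)
o=robot.observe(); print(o["t"],o["tcp_pos"],o["contact_force"])
for z in(90,96):
    robot.servo_line([*PAD,z],feed=10)
robot.servo_line([*PAD,103],feed=6)
o=robot.observe(); print(o["t"],o["tcp_pos"],o["contact_force"])
robot.servo_line([*PAD,200],feed=80); robot.hold(.3)
o=robot.observe(); im=viewer.read_camera("scene"); print(o["t"],o["tcp_pos"],o["contact_force"],ntip(im,0))
cv2.imwrite("pics/s4.png",cv2.resize(im[100:280,90:400],(800,464),interpolation=cv2.INTER_CUBIC)[:,:,::-1])
```

```text
15.4167 [593.93 151.64  82.05] [-0.82  1.84  7.82]
18.55 [593.25 149.96 102.96] [ 0.61 -0.17 -0.77]
20.2167 [593.21 149.98 199.79] [ 0.15 -0.33  0.43] (np.float64(229.0), np.float64(188.5), np.float32(15.0))
```

View pics/s4.png

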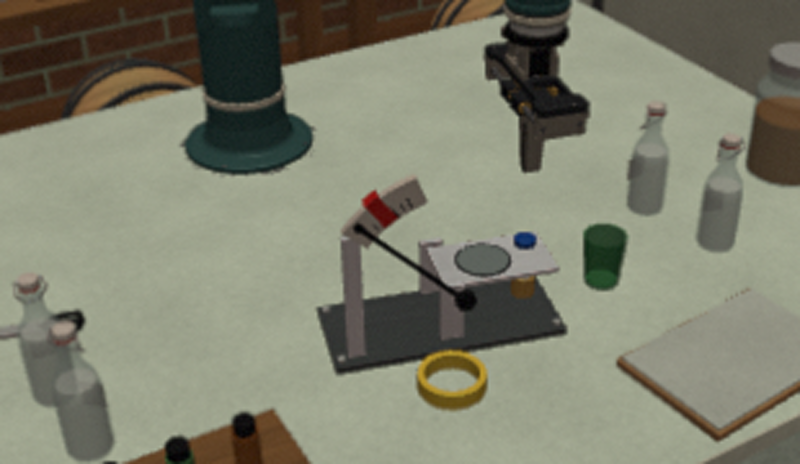

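The needle is back at rest at crop (358,228). The gripper is clear, and the bottles, cup and tape stand where they were.

```bash
python3 -c "
from h import *
print(robot.job_done())"
```

```text
the job is handed in; nothing more can be done
None
```

The job is handed in at about 20 s: I pressed the pad until the needle stood on the red mark (by camera, a few mm short of its centre), held it over half a second, then eased the plate back to rest with the gripper clear.

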